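# Seat the ink roller in the washing stand and hold the belt tensioner back

## Task

Lift the ink roller out of its low drying rest, lower it (do not drop it) into the cradle of the washing stand so that both shaft ends sit fully down in their slots, and let go of it. Then push the stand's yellow sprung tensioner arm, by its black idler, towards the roller until it is well past its ratchet click, and finish the program while still holding it back there with the gripper's fingers, so that a colleague can slip the washing belt on. Leave the pot, ink knife, tin, bottle, cup and scrubbing block where they are.

Things in the scene. Friction and masses are not known exactly. Their poses are not given: they have to be found in the camera images.
- roller: Red-brown ink roller, loose, about 0.45 kg: barrel 50 mm diameter and 124 mm long, steel shaft 12 mm diameter sticking out 26 mm at each end (176 mm overall). Origin at its middle, on the shaft axis; its y axis runs along the shaft. Both ends are alike and it may be turned about its axis. Starts in the drying rest with its axis level, 45 mm above the table.
- rest: Low pale wooden drying rest, fixed, 90 x 180 mm, base 12 mm thick, with two small notched blocks 14 mm thick, 75 mm either side of its middle, that carry the roller's shaft ends; their tops are 49 mm and the notch floors 39 mm above the table. Origin at the table under its middle; y runs along the roller.
- stand: Roller washing stand, fixed to the table: brown wooden base 240 x 180 x 12 mm, with the roller cradle at its +x end and the sprung tensioner arm at its -x end. Origin at the table under the middle of the base; +x points from the arm to the cradle, y runs along the cradle's roller axis, z up. The arm swings on a level hinge along y, 50 mm to -x of the origin and 60 mm above the table.
- cradle (a point): Where the middle of the seated roller belongs: 80 mm to +x of the stand's origin, 75 mm above the table; axes as the stand. The cradle is two wooden cheeks, 14 mm thick, centred 74 mm either side of this point along y (134 mm free between them for the barrel). Each has an upright slot, open at the top, 16 mm wide, its floor 69 mm and its top 97 mm above the table, with a flared mouth.
- idler (a point): Middle of the black idler bar at the top of the yellow tensioner arm, 22 mm diameter, its axis along the stand's y, 84 mm long between two flat side bars; it moves with the arm. It lies 100 mm from the arm's hinge, at rest 92 mm to -x of the stand's origin and 151 mm above the table; it can be pushed or gripped from above. At joint value q it is at x = -50 + 100 sin(q - 0.43), z = 60 + 100 cos(q - 0.43) mm in the stand's frame.
- tensioner (a joint): Angle of the tensioner arm (rad): 0 at rest, leaning away from the cradle; grows as the idler is pushed towards the cradle; end stop at 0.75. Its spring pushes back with about 5 N at the idler at rest and 10 N at 0.6. The brass pawl rides over the red tooth between 0.27 and 0.49 (the click, some 3 N more); the arm is well past the click from 0.52. The pawl does not carry the arm: let go, and it swings back to 0.
- pot: Small white screw pot, 40 mm diameter, 35 mm tall; bystander, origin at its foot.
- knife: Ink knife with dark wooden handle, 190 mm long, 26 mm wide and 20 mm high, lying along its x axis; bystander, origin under its middle.
- tin: Red ink tin, 60 mm diameter, 50 mm tall; bystander, origin at its foot.
- solvent: White bottle with red cap, 64 mm diameter, 160 mm tall; bystander, origin at its foot.
- mug: Blue cup, 72 mm diameter, 80 mm tall; bystander, origin at its foot.
- scrubber: Green scrubbing block, 50 x 90 x 30 mm; bystander, origin at its foot.
Things that resemble listed ones, but are neither listed nor needed, are in the scene too. What is meant by the roller is not green, and is the larger of those in its own colour.

How it is judged (in metres and radians):
On the way, in this order (a step that is already met when the one before it is completed fails the run):
1. the roller sits fully down in the stand's cradle and is let go (distance between roller and cradle below 0.009 m and angle between the y axis of roller and the y axis of stand, either way round below 0.06 rad and contact force between the fingers and roller below 0.1 N and linear speed of roller below 0.03 m/s and value of joint tensioner below 0.27 rad), for 0.3 s.
2. the tensioner arm is pushed past its click (value of joint tensioner above 0.52 rad), for 0.2 s.
At the end, for the whole second after the job is handed in: The roller lies at rest in the cradle, within 9 mm of the cradle point and 0.06 rad of its axis, not touched by the fingers; the tensioner arm stands still above 0.52 rad, past its click, held there by the fingers with more than 2 N (distance between roller and cradle below 0.009 m and angle between the y axis of roller and the y axis of stand, either way round below 0.06 rad and contact force between the fingers and roller below 0.1 N and linear speed of roller below 0.03 m/s and value of joint tensioner above 0.52 rad and velocity of joint tensioner between -0.1 and 0.1 rad/s and contact force between the fingers and stand above 2 N); the arm keeps its last pose, push and grip.
It fails at once if the roller is dropped (falls faster than 0.5 m/s out of the fingers) (contact force between the fingers and roller below 0.05 N and linear speed of roller above 0.5 m/s).
It fails at once if a bystander is moved by more than 30 mm (distance of any of pot, knife, tin, solvent, mug, scrubber from where it was at the start of the episode above 0.03 m).
It also fails if it takes over 54 s, if anything falls off the work surface, if the arm or the gripper's body presses on something with over 40 N, if the wrist force passes 120 N, or if a joint passes its speed limit or range.

## Robot

A 6-joint arm with a two-finger parallel gripper is mounted at the origin on the work surface. World frame = base frame: x ahead of the robot, y to its left, z up, the work surface at z = 0. Lengths are in m, angles in degrees, forces in N, time in s.
With the tool pointing down it reaches from about 0.25 to 0.725 m from the base axis. Payload 9.7 kg.
Tool frame: the origin (TCP) lies at the very end of the fingers, on their centre line; the grasp point (between the pads) lies 19 mm behind it; x points along the fingers, z is the direction in which the jaws open and shut, and the axes are right-handed (so a half turn about x gives the same grasp; the last joint's range is limited). The gripper opens to 85 mm and grips with 20 to 120 N. Pads are 22 mm wide; open, the fingers measure 114 mm over their backs; the gripper's body (76 mm by 85 mm) begins 54 mm behind the grasp point. The pads swing forward as they close: fully open they stand 13 mm farther back than shut.
Start: joints at [71.104, 4.979, 10.078, 95.1, 0, 90], TCP at [0.178, 0.52, 0.231] pointing down, gripper open.
Joint ranges: [-179.16, 179.16], [-48.56, 103.87], [-65.8, 70.77], [-126.05, 130.52], [-82.76, 87.17], [-180, 180]. Speed limits (degrees/s): [127.2, 127.2, 147.25, 180, 180, 180].

## Interface

Orientations are given as [roll, pitch, yaw] about the fixed x, y, z axes, in that order (R = Rz(yaw) Ry(pitch) Rx(roll)).
In Python, from workcell import sensors, vision, job_done gives the robot as it stands.
- The arm moves only by the tool carry_out, never from a script. Its argument "increments" is a list of rows, each a list of 7 numbers: the turn, a rotation vector about the tool's x, y, z in degrees, then the shift along the tool's x, y, z in mm, then the opening in per cent of the stroke, from 0 (shut) to 100 (fully open). A call has 1 to 12 rows; each row shifts and turns the commanded pose from where the row before left it, along the tool's axes as they then stand; what a row does not reach is not made up. A row lasts 1/8 s, in which the tool goes at most 62.5 mm and 10.7 degrees, less where a joint would pass 70% of its speed; a pose out of reach is approached as far as the arm can. A call is refused whole if a number of a shift passes 62.5 or a number of a turn 10.7, either way. A call with a gripper value outside its range is refused whole. The fingers move at their own pace and stop on an object; "squeeze" is the grip in N (left out, the last holds). Time passes only in rows, so rows that do not move let the fingers close. It gives the time, the measured TCP pose, the force and the opening at its end, in the units of the state.
- sensors.get_obs(): the state, without advancing time (a new reading comes with each control period).
- vision.camera(name): name is "scene" or "top" or "wrist"; returns the picture (420x560x3 uint8, red, green, blue); there is no depth.
- vision.calibration(name): a dict with "camera_matrix" (3x3 intrinsics, pixels), "dist" ([k1, k2, p1, p2, k3] as OpenCV has them; the pictures are not rectified), "extrinsics" (4x4, takes a point from world to camera coordinates); the wrist camera has in their place "mount" (4x4, takes a point from camera to tool coordinates, whose origin is the TCP and whose axes are the tool frame's). Camera axes: x right, y up, looking along -z (the intrinsics and any distortion apply to the point x, -y, -z); pixel columns grow to the right and rows downward; lengths in m; the calibration is good to about 2 mm. A picture is of the moment at which its call begins: read the wrist's pose just before it. calibration takes no time and is no camera call.
- job_done(): hands the job in, once; it reports no verdict.
The state is a dict: "time": time; "q": joint angles; "qd": joint speeds; "joint_efforts": joint torques, N m; "ee_pos": TCP position; "tcp_rot": TCP orientation; "wrist_force": force on the tool from outside, world axes, zero at the start; "torque": the same for the moment, N m; "opening": finger opening in m.
Only numpy, scipy, OpenCV 4.12 (cv2) and the standard library are available. Lean on these libraries where they do the work, as an engineer would, in place of code of your own. Each camera call takes 0.05 s, during which the arm holds its last target.

## Working session

There is one attempt and no reset: what is moved stays moved. The work goes in short steps, Python scripts to look and compute and a tool call to move; the robot and the scene stay as the last step left them, time stands still between calls to the robot, and variables do not carry over. Pictures are saved under pics/ and viewed, and the job is handed in when it is done.

Besides the shell and the picture viewer there is one more tool, called after "Request:" in YAML: its name, and indented under it one key for each argument. carry_out: Moves the arm, as the interface text tells. Its arguments: {"type":"object","properties":{"increments":{"type":"array"},"squeeze":{"type":"number"}},"required":["increments"]}

```bash
mkdir -p pics; ls; python3 - <<'E'
from workcell import sensors, vision
import cv2,json,numpy as np
print(sensors.get_obs())
for n in ["scene","top","wrist"]:
    im=vision.camera(n); cv2.imwrite(f"pics/{n}0.png",im[:,:,::-1]); np.save(f"pics/{n}0.npy",im)
    print(n,{k:np.round(v,4).tolist() for k,v in vision.calibration(n).items() if not isinstance(v,str)})
E
```

```text
pics
{'time': 0.0, 'q': array([ 7.11044869e+01,  5.00988072e+00,  1.00338237e+01,  9.51019840e+01,
       -6.26761765e-05,  9.00008907e+01]), 'qd': array([ 0.05973747,  0.005529  , -0.00509683,  0.06003535, -0.02949841,
       -0.10104964]), 'joint_efforts': array([ 9.10553317e-04, -5.20390821e+01,  4.64800715e+01,  1.62268127e-02,
       -2.44729936e-04,  4.23541053e-06]), 'ee_pos': array([0.17803222, 0.52012151, 0.23058915]), 'tcp_rot': array([-179.95309398,   89.92195903, -108.84949778]), 'wrist_force': array([ 0.54504282, -0.14193256, -0.21631834]), 'torque': array([-0.01169698, -0.00331   ,  0.08244529]), 'opening': 0.08494619840253459}
scene {'camera_matrix': [[539.4613, 0.0, 294.7734], [0.0, 539.4613, 203.7842], [0.0, 0.0, 1.0]], 'dist': [0.0579, 0.0, 0.0, 0.0, 0.0], 'extrinsics': [[0.7238, 0.69, -0.0067, -0.4048], [-0.5048, 0.5361, 0.6765, 0.2137], [0.4703, -0.4863, 0.7364, -2.0587], [0.0, 0.0, 0.0, 1.0]]}
top {'camera_matrix': [[528.3942, 0.0, 277.8537], [0.0, 528.3942, 208.4701], [0.0, 0.0, 1.0]], 'dist': [0.013, 0.0, 0.0, 0.0, 0.0], 'extrinsics': [[-0.0174, -0.9998, -0.0114, 0.0409], [0.9952, -0.0184, 0.0961, -0.5813], [-0.0963, -0.0097, 0.9953, -1.8059], [0.0, 0.0, 0.0, 1.0]]}
wrist {'camera_matrix': [[345.0222, 0.0, 283.0454], [0.0, 345.0222, 207.2071], [0.0, 0.0, 1.0]], 'dist': [-0.0746, 0.0, 0.0, 0.0, 0.0], 'mount': [[0.0003, 0.2817, -0.9595, -0.1421], [-0.0005, 0.9595, 0.2817, 0.0712], [1.0, 0.0004, 0.0004, 0.001], [0.0, 0.0, 0.0, 1.0]]}
```

View pics/scene0.png

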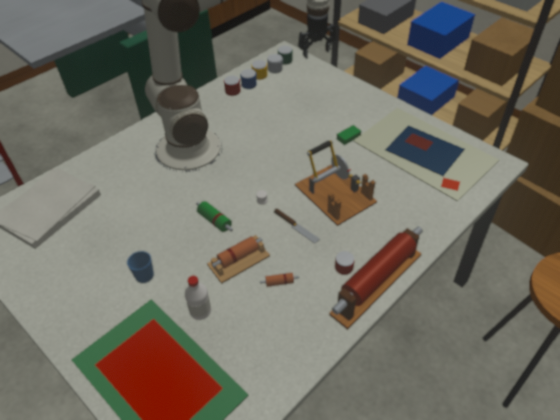

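View pics/top0.png

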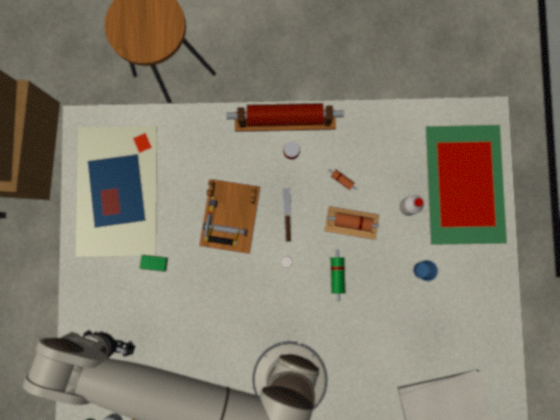

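View pics/wrist0.png

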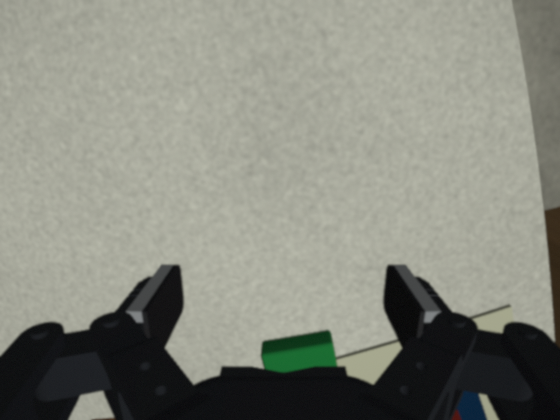

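Scene: the rollers are at top-view pixels (352,221), orange-brown in a pale rest; (343,179), small orange-brown; (338,275), green; and (285,115), a big dark red press cylinder. The first fits so far, as it's in the rest and the larger of its colour. I'll check it with sizes and an enlarged crop.

```bash
cat > h.py <<'E'
import numpy as np, cv2
from workcell import sensors, vision
from scipy.spatial.transform import Rotation as R
def cam(n,obs=None):
    c=vision.calibration(n); K=np.array(c['camera_matrix']);d=np.array(c['dist'])
    if n=='wrist':
        T=np.eye(4);T[:3,:3]=R.from_euler('xyz',obs['tcp_rot'],degrees=True).as_matrix();T[:3,3]=obs['ee_pos']
        E=np.linalg.inv(T@np.array(c['mount']))
    else: E=np.array(c['extrinsics'])
    return K,d,E
def ray(n,uv,obs=None):
    K,d,E=cam(n,obs)
    p=cv2.undistortPoints(np.array(uv,float).reshape(-1,1,2),K,d).reshape(-1,2)
    D=np.c_[p[:,0],-p[:,1],-np.ones(len(p))]@E[:3,:3]
    o=-E[:3,:3].T@E[:3,3]
    return o,D
def plane(n,uv,z,obs=None):
    o,D=ray(n,uv,obs); return o+D*((z-o[2])/D[:,2])[:,None]
def proj(n,P,obs=None):
    K,d,E=cam(n,obs); p=np.array(P,float).reshape(-1,3)@E[:3,:3].T+E[:3,3]
    p=p*[1,-1,-1]
    return cv2.projectPoints(p,np.zeros(3),np.zeros(3),K,d)[0].reshape(-1,2)
E
python3 - <<'E'
import sys; sys.path.insert(0,'.')
from h import *
im=np.load('pics/top0.npy'); hsv=cv2.cvtColor(im,cv2.COLOR_RGB2HSV)
a=cv2.resize(im[150:270,185:400],None,fx=3.6,fy=3.6,interpolation=cv2.INTER_CUBIC)
cv2.imwrite('pics/topcrop.png',a[:,:,::-1])
s=np.load('pics/scene0.npy')
a=cv2.resize(s[120:300,190:400],None,fx=3.3,fy=3.3,interpolation=cv2.INTER_CUBIC)
cv2.imwrite('pics/scenecrop.png',a[:,:,::-1])
for p in [(352,221),(343,179),(285,115),(338,275),(240,200),(215,240),(370,232)]: print(p,im[p[1],p[0]],hsv[p[1],p[0]])
for nm,u,z in [('pot',(286,261),.035),('tin',(291,150),.05),('cup',(426,270),.08),('bottle',(419,202),.16),('knife',(288,215),.02),('scrub',(153,263),.03)]: print(nm,plane('top',[u],z).round(3))
E
```

```text
(352, 221) [143  75  37] [ 11 189 143]
(343, 179) [146  78  43] [ 10 180 146]
(285, 115) [108  26   4] [  6 246 108]
(338, 275) [ 26 117  48] [ 67 198 117]
(240, 200) [125  80  34] [ 15 186 125]
(215, 240) [18 20 17] [50 38 20]
(370, 232) [131  93  55] [ 15 148 131]
pot [[0.4   0.006 0.035]]
tin [[ 0.783 -0.019  0.05 ]]
cup [[ 0.363 -0.458  0.08 ]]
bottle [[ 0.582 -0.424  0.16 ]]
knife [[ 0.559 -0.004  0.02 ]]
scrub [[0.401 0.463 0.03 ]]
```

View pics/topcrop.png

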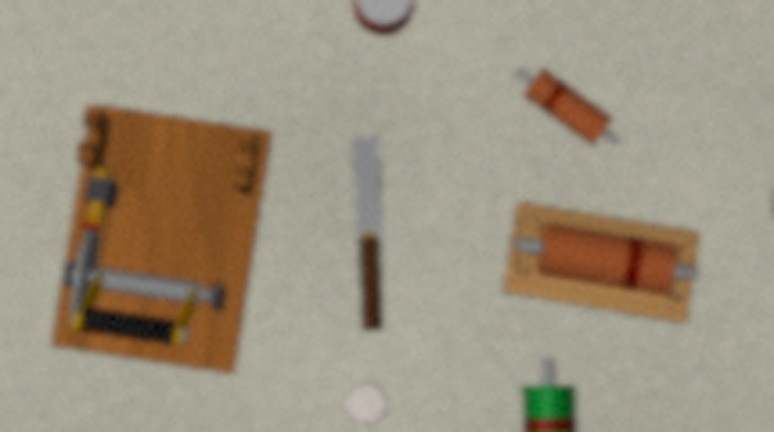

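View pics/scenecrop.png

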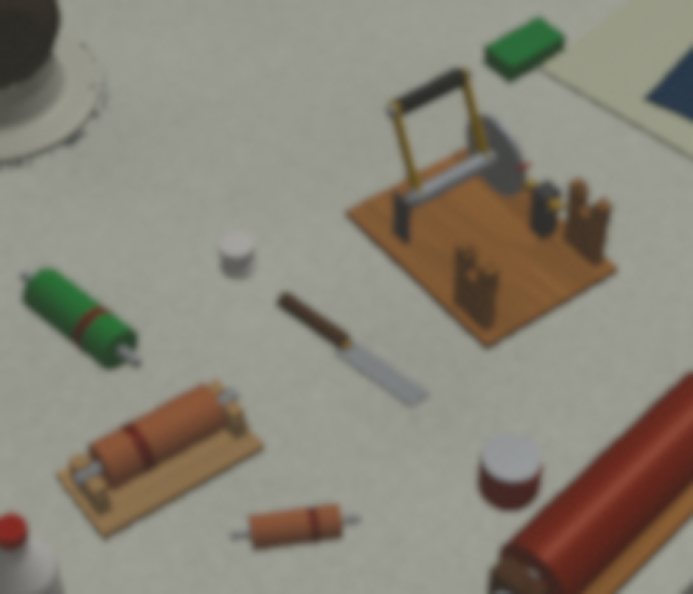

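```bash
python3 - <<'E'
import sys; sys.path.insert(0,'.')
from h import *
im=np.load('pics/top0.npy'); hsv=cv2.cvtColor(im,cv2.COLOR_RGB2HSV)
def blob(x0,x1,y0,y1,f):
    m=np.zeros(im.shape[:2],np.uint8); m[y0:y1,x0:x1]=f(hsv[y0:y1,x0:x1]).astype(np.uint8)*255
    m=cv2.morphologyEx(m,cv2.MORPH_CLOSE,np.ones((3,3)))
    cs=cv2.findContours(m,cv2.RETR_EXTERNAL,cv2.CHAIN_APPROX_NONE)[0]
    return max(cs,key=cv2.contourArea)
def rect(P):
    (c,s,a)=cv2.minAreaRect((P[:,:2]*1000).astype(np.float32)); return np.round(c,1),np.round(s,1),round(a,2)
c=blob(190,270,170,262,lambda h:(h[...,1]>90))
print('stand',rect(plane('top',c.reshape(-1,2),.012)))
c=blob(315,390,200,245,lambda h:(h[...,1]>80))
print('rest',rect(plane('top',c.reshape(-1,2),.012)))
c=blob(315,390,200,245,lambda h:(h[...,1]>165)&(h[...,0]<13))
print('barrel',rect(plane('top',c.reshape(-1,2),.05)),c.reshape(-1,2).min(0),c.reshape(-1,2).max(0))
c=blob(325,360,165,195,lambda h:(h[...,1]>130)&(h[...,0]<13))
print('small',rect(plane('top',c.reshape(-1,2),.02)))
# idler, cheeks
for u in [(83,317),(176,330)]: print('idl',plane('top',[(u[0]/3.6+185,u[1]/3.6+150)],.155).round(3))
for u in [(95,112),(90,155),(258,148),(245,190)]: print('cheek',plane('top',[(u[0]/3.6+185,u[1]/3.6+150)],.097).round(3))
for u in [(529,246),(686,272)]: print('shaft',plane('top',[(u[0]/3.6+185,u[1]/3.6+150)],.048).round(3))
E
```

```text
stand (array([561.8, 202.2]), array([180.9, 237.3]), 80.17)
rest (array([ 530.2, -225.1]), array([177.4,  88.2]), 79.22)
barrel (array([ 530.5, -226.9]), array([123.7,  44.5]), 79.46) [335 213] [372 230]
small (array([ 681.2, -196.8]), array([78.3, 25.9]), 52.82)
idl [[0.478 0.255 0.155]]
idl [[0.465 0.172 0.155]]
cheek [[0.672 0.252 0.097]]
cheek [[0.631 0.256 0.097]]
cheek [[0.635 0.1   0.097]]
cheek [[0.596 0.112 0.097]]
shaft [[ 0.543 -0.154  0.048]]
shaft [[ 0.515 -0.302  0.048]]
```

```bash
cat >> h.py <<'E'
def plan(target,jawdeg,obs=None):
    """world TCP target, wanted jaw (tool z) heading in deg mod 180; prints turn about tool x, then shift in tool axes AFTER the turn"""
    o=obs or sensors.get_obs(); M=R.from_euler('xyz',o['tcp_rot'],degrees=True).as_matrix()
    zx=M[:,2]; h=np.degrees(np.arctan2(zx[1],zx[0]))
    dw=(jawdeg-h+90)%180-90   # world yaw change
    turn=-dw                  # tool x points down
    # small-tilt correction incl.
    j=np.radians(h+dw); Mt=np.c_[[0,0,-1],np.cross([np.cos(j),np.sin(j),0],[0,0,-1]),[np.cos(j),np.sin(j),0]]
    rv=np.degrees(R.from_matrix(M.T@Mt).as_rotvec())
    sh=Mt.T@(np.array(target)-o['ee_pos'])*1000
    print('t',round(o['time'],2),'pos',o['ee_pos'].round(4),'heading',round(h,2),'q',o['q'].round(1),'open',round(o['opening'],4),'F',o['wrist_force'].round(1))
    print('turn rotvec',rv.round(2),'alt(180) turn',round(turn-180*np.sign(turn),1),'shift',sh.round(1))
E
python3 - <<'E'
import sys; sys.path.insert(0,'.')
from h import *
plan([.530,-.226,.231],-10.7)
print(R.from_euler('xyz',sensors.get_obs()['tcp_rot'],degrees=True).as_matrix().round(3))
E
```

```text
t 0.15 pos [0.1781 0.5202 0.2307] heading 71.1 q [71.1  5.  10.  95.1  0.  90. ] open 0.0853 F [ 0.6 -0.5 -1.4]
turn rotvec [ 8.18e+01 -5.00e-02  4.00e-02] alt(180) turn -98.2 shift [-3.000e-01 -6.679e+02  4.844e+02]
[[-0.    -0.946  0.324]
 [-0.001  0.324  0.946]
 [-1.     0.    -0.001]]
```

```bash
cat >> h.py <<'E'
def rows(target,jawdeg,n):
    o=sensors.get_obs(); M=R.from_euler('xyz',o['tcp_rot'],degrees=True).as_matrix()
    h=np.degrees(np.arctan2(M[1,2],M[0,2])); dw=(jawdeg-h+90)%180-90
    d=(np.array(target)-o['ee_pos'])*1000/n
    for k in range(n):
        a=np.radians(h+dw*(k+.5)/n)
        print(round(-dw/n,1),np.round([-d[2],-d[0]*np.sin(a)+d[1]*np.cos(a),d[0]*np.cos(a)+d[1]*np.sin(a)],0))
E
python3 - <<'E'
import sys; sys.path.insert(0,'.')
from h import *
rows([.530,-.226,.231],-10.7,18)
E
```

```text
4.5 [ -0. -33. -32.]
4.5 [ -0. -36. -29.]
4.5 [ -0. -38. -26.]
4.5 [ -0. -40. -23.]
4.5 [ -0. -41. -20.]
4.5 [ -0. -43. -16.]
4.5 [ -0. -44. -13.]
4.5 [ -0. -45.  -9.]
4.5 [ -0. -45.  -6.]
4.5 [ -0. -46.  -2.]
4.5 [ -0. -46.   1.]
4.5 [ -0. -46.   5.]
4.5 [ -0. -45.   9.]
4.5 [ -0. -44.  12.]
4.5 [ -0. -43.  16.]
4.5 [ -0. -42.  19.]
4.5 [ -0. -40.  22.]
4.5 [ -0. -38.  25.]
```

Request:
carry_out:
  increments:
    - [4.5, 0, 0, 0, -33, -32, 100]
    - [4.5, 0, 0, 0, -36, -29, 100]
    - [4.5, 0, 0, 0, -38, -26, 100]
    - [4.5, 0, 0, 0, -40, -23, 100]
    - [4.5, 0, 0, 0, -41, -20, 100]
    - [4.5, 0, 0, 0, -43, -16, 100]
    - [4.5, 0, 0, 0, -44, -13, 100]
    - [4.5, 0, 0, 0, -45, -9, 100]
    - [4.5, 0, 0, 0, -45, -6, 100]
    - [4.5, 0, 0, 0, -46, -2, 100]

```text
time: 1.4
ee_pos: [0.3919, 0.1125, 0.2312]
tcp_rot: [-10.0, 90.0, 15.9]
wrist_force: [0.8, 1.2, -0.8]
opening: 0.0856
```

Request:
carry_out:
  increments:
    - [4.5, 0, 0, 0, -46, 1, 100]
    - [4.5, 0, 0, 0, -46, 5, 100]
    - [4.5, 0, 0, 0, -45, 9, 100]
    - [4.5, 0, 0, 0, -44, 12, 100]
    - [4.5, 0, 0, 0, -43, 16, 100]
    - [4.5, 0, 0, 0, -42, 19, 100]
    - [4.5, 0, 0, 0, -40, 22, 100]
    - [4.5, 0, 0, 0, -38, 25, 100]
    - [0, 0, 0, 0, 0, 0, 100]
    - [0, 0, 0, 0, 0, 0, 100]

```text
time: 2.65
ee_pos: [0.5633, -0.2099, 0.2309]
tcp_rot: [158.4, 89.9, 148.5]
wrist_force: [0.5, 0.5, -1.1]
opening: 0.0851
```

```bash
python3 - <<'E'
import sys; sys.path.insert(0,'.')
from h import *
o=sensors.get_obs(); im=vision.camera('wrist'); np.save('pics/w1.npy',im)
for P in [(.53,-.226,.045)]: print(proj('wrist',P,o))
cv2.imwrite('pics/w1.png',im[:,:,::-1])
plan([.530,-.226,.026],-10.7)
E
```

```text
[[252.45247033 204.97487904]]
t 2.7 pos [ 0.5633 -0.2095  0.2314] heading -9.84 q [-20.4  12.2  18.2  96.    0.   79.4] open 0.0859 F [-0.3  0.   1.4]
turn rotvec [ 0.86 -0.02 -0.01] alt(180) turn -179.1 shift [205.4 -22.4 -29.6]
```

View pics/w1.png

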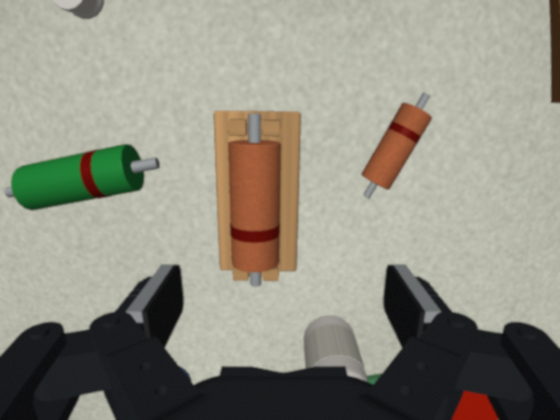

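```bash
python3 - <<'E'
import sys; sys.path.insert(0,'.')
from h import *
o=sensors.get_obs(); im=np.load('pics/w1.npy'); hsv=cv2.cvtColor(im,cv2.COLOR_RGB2HSV)
m=((hsv[...,1]>165)&(hsv[...,0]<13)).astype(np.uint8); m[:,:200]=0;m[:,310:]=0;m[:100]=0;m[290:]=0
c=max(cv2.findContours(m,0,1)[0],key=cv2.contourArea); print(cv2.boundingRect(c))
# barrel left/right silhouette at several rows
L=[];
for r in range(160,250,10):
    xs=np.where(m[r])[0]; L.append(((xs[0]+xs[-1])/2,r))
P=plane('wrist',L,.045,o); print(P.round(4)[:, :2])
v=np.polyfit(P[:,1],P[:,0],1); print('axis deg',np.degrees(np.arctan2(1,v[0])),'x at y=-.226',np.polyval(v,-.226))
print(plane('wrist',[(254.5,113),(256,285)],.045,o).round(4))
print(np.linalg.norm(np.diff(plane('wrist',[(254.5,113),(256,285)],.045,o),axis=0)))
b=cv2.boundingRect(c); print(plane('wrist',[(254.5,b[1]),(255,b[1]+b[3])],.045,o))
E
```

```text
(231, 222, 48, 24)
[[ 0.5379 -0.1817]
 [ 0.5526 -0.1941]
 [ 0.5374 -0.2014]
 [ 0.5432 -0.2126]
 [ 0.5296 -0.2205]
 [ 0.533  -0.2316]
 [ 0.524  -0.2407]
 [ 0.5269 -0.252 ]
 [ 0.5243 -0.2626]]
axis deg 74.56925700258475 x at y=-.226 0.533192976435608
[[ 0.5491 -0.1393  0.045 ]
 [ 0.5162 -0.3136  0.045 ]]
0.17738792872854886
[[ 0.5285688  -0.24360046  0.045     ]
 [ 0.52398153 -0.26926133  0.045     ]]
```

Request:
carry_out:
  increments:
    - [0.9, 0, 0, 0, -22, -28, 100]
    - [0, 0, 0, 45, 0, 0, 100]
    - [0, 0, 0, 45, 0, 0, 100]
    - [0, 0, 0, 40, 0, 0, 100]
    - [0, 0, 0, 20, 0, 0, 100]
    - [0, 0, 0, 0, 0, 0, 100]

```text
time: 3.45
ee_pos: [0.5312, -0.2256, 0.0804]
tcp_rot: [165.5, 89.9, 154.8]
wrist_force: [0.2, -0.1, 1.0]
opening: 0.0854
```

```bash
python3 - <<'E'
import sys; sys.path.insert(0,'.')
from h import *
plan([.532,-.2262,.022],-10.7)
E
```

```text
t 3.45 pos [ 0.5312 -0.2256  0.0804] heading -10.71 q [-23.    8.5  -2.7  78.9   0.   77.7] open 0.0854 F [ 0.2 -0.1  1. ]
turn rotvec [-0.01 -0.12 -0.03] alt(180) turn 180.0 shift [58.4 -0.4  0.9]
```

Request:
carry_out:
  increments:
    - [0, 0, 0, 25, 0, 1, 100]
    - [0, 0, 0, 20, 0, 0, 100]
    - [0, 0, 0, 13, 0, 0, 100]
    - [0, 0, 0, 0, 0, 0, 100]

```text
time: 3.95
ee_pos: [0.5331, -0.2268, 0.0235]
tcp_rot: [164.1, 90.0, 153.3]
wrist_force: [0.3, -0.7, 1.0]
opening: 0.0849
```

Request:
carry_out:
  increments:
    - [0, 0, 0, 0, 0, 0, 40]
    - [0, 0, 0, 0, 0, 0, 40]
    - [0, 0, 0, 0, 0, 0, 40]
    - [0, 0, 0, 0, 0, 0, 40]
    - [0, 0, 0, 0, 0, 0, 40]
    - [0, 0, 0, 0, 0, 0, 40]
  squeeze: 40

```text
time: 4.7
ee_pos: [0.5331, -0.2272, 0.0243]
tcp_rot: [-55.6, 90.0, -66.4]
wrist_force: [-2.9, 0.0, 5.9]
opening: 0.0487
```

Request:
carry_out:
  increments:
    - [0, 0, 0, -10, 0, 0, 40]
    - [0, 0, 0, -20, 0, 0, 40]
    - [0, 0, 0, -30, 0, 0, 40]
    - [0, 0, 0, -30, 0, 0, 40]
    - [0, 0, 0, -30, 0, 0, 40]
    - [0, 0, 0, -30, 0, 0, 40]
    - [0, 0, 0, -30, 0, 0, 40]
    - [0, 0, 0, 0, 0, 0, 40]
    - [0, 0, 0, 0, 0, 0, 40]

```text
time: 5.82
ee_pos: [0.5329, -0.2271, 0.2019]
tcp_rot: [169.0, 89.9, 158.2]
wrist_force: [-0.7, 0.2, -6.1]
opening: 0.0489
```

```bash
python3 - <<'E'
import sys; sys.path.insert(0,'.')
from h import *
o=sensors.get_obs(); im=vision.camera('wrist'); np.save('pics/w2.npy',im)
cv2.imwrite('pics/w2.png',im[:,:,::-1])
plan([.641,.188,.21],-9.8)
rows([.641-.0,.188,.21],-9.8,12)
E
```

```text
t 5.88 pos [ 0.5328 -0.227   0.2015] heading -10.79 q [-23.1   8.6  10.8  92.3   0.   77.7] open 0.049 F [-0.3 -0.1 -5.4]
turn rotvec [-0.99 -0.13 -0.03] alt(180) turn 179.0 shift [ -8.5 427.3  36. ]
-0.1 [-1. 36.  2.]
-0.1 [-1. 36.  2.]
-0.1 [-1. 36.  3.]
-0.1 [-1. 36.  3.]
-0.1 [-1. 36.  3.]
-0.1 [-1. 36.  3.]
-0.1 [-1. 36.  3.]
-0.1 [-1. 36.  3.]
-0.1 [-1. 36.  3.]
-0.1 [-1. 36.  3.]
-0.1 [-1. 36.  3.]
-0.1 [-1. 36.  3.]
```

View pics/w2.png

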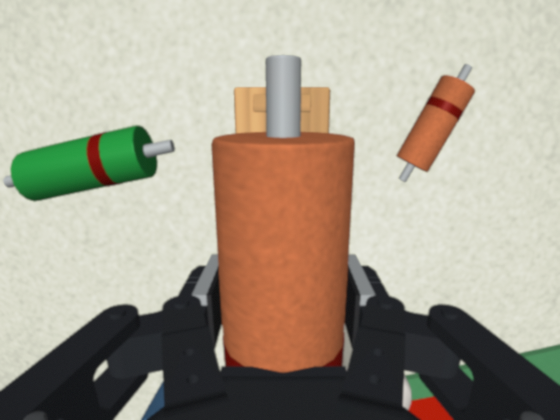

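```bash
python3 - <<'E'
import sys; sys.path.insert(0,'.')
from h import *
o=sensors.get_obs(); M=R.from_euler('xyz',o['tcp_rot'],degrees=True).as_matrix()
t=np.linspace(0,2*np.pi,73)
for xg in (-.015,-.0207,-.026):
  for tilt in (-2,0,2):
    Rt=R.from_euler('z',tilt,degrees=True).as_matrix()
    f=lambda p: M@(Rt@np.array(p)+[xg,0.0005,0])+o['ee_pos']
    e=proj('wrist',[f((.006*np.cos(a),.088,.006*np.sin(a))) for a in t],o)
    b=proj('wrist',[f((.025*np.cos(a),.062,.025*np.sin(a))) for a in t],o)
    print(xg,tilt,'shaft end rows',e[:,1].min().round(1),e[:,1].max().round(1),'width',np.ptp(e[:,0]).round(1),'barrel end rows',b[:,1].min().round(1),b[:,1].max().round(1),'width',np.ptp(b[:,0]).round(1), b[:,0].min().round(1))
im=np.load('pics/w2.npy')
print(im[50:150:2,283].sum(1)); print(im[100,255:312].sum(1)); print(im[145,200:370:2,2])
E
```

```text
-0.015 -2 shaft end rows 57.9 63.5 width 33.9 barrel end rows 132.4 138.9 width 137.6 212.3
-0.015 0 shaft end rows 57.2 61.7 width 34.8 barrel end rows 130.7 142.5 width 139.9 211.1
-0.015 2 shaft end rows 56.7 60.1 width 35.7 barrel end rows 129.1 146.4 width 142.3 209.9
-0.0207 -2 shaft end rows 55.5 61.5 width 35.5 barrel end rows 133.4 140.8 width 144.0 209.0
-0.0207 0 shaft end rows 54.7 59.7 width 36.5 barrel end rows 131.6 144.6 width 146.6 207.7
-0.0207 2 shaft end rows 54.2 58.0 width 37.4 barrel end rows 129.9 148.8 width 149.2 206.4
-0.026 -2 shaft end rows 53.1 59.6 width 37.2 barrel end rows 134.4 142.7 width 150.5 205.7
-0.026 0 shaft end rows 52.1 57.6 width 38.2 barrel end rows 132.6 146.7 width 153.3 204.2
-0.026 2 shaft end rows 51.5 55.8 width 39.2 barrel end rows 130.8 151.3 width 156.2 202.7
[660 658 611 577 561 562 560 560 559 559 562 561 561 560 562 562 559 564
 562 562 560 563 563 562 561 562 562 565 561 564 562 562 564 563 563 564
 563 564 563 563 562 562 564 536 365 286 301 365 415 405]
[472 473 473 472 473 476 474 475 476 466 426 377 372 392 414 430 450 469
 484 495 506 518 528 536 546 555 564 565 562 556 546 541 531 524 518 508
 496 484 470 453 435 418 402 377 350 357 412 457 474 474 476 476 474 473
 462 447 447]
[211 210 208 209 209 185  78  49  53  56  59  59  61  62  64  64  65  67
  67  67  67  67  68  70  72  73  73  73  73  75  73  73  74  73  73  73
  72  72  73  74  75  75  76  76  75  74  74  72  73  72  72  71  71  69
  70  70  72  70  69  69  69  70  71  71  70  67  66  64  64  64  62  60
  58  58  55  51  51 123 202 206 203 204 210 211 209]
```

Request:
carry_out:
  increments:
    - [-0.2, 0, 0, -1, 25, 1, 40]
    - [-0.2, 0, 0, -1, 36, 2, 40]
    - [-0.2, 0, 0, -1, 36, 3, 40]
    - [-0.2, 0, 0, -1, 36, 3, 40]
    - [-0.2, 0, 0, -1, 36, 3, 40]
    - [0, 0, 0, 0, 25, 3, 40]
    - [0, 0, 0, 0, 0, 0, 40]
    - [0, 0, 0, 0, 0, 0, 40]

```text
time: 6.88
ee_pos: [0.5822, -0.0392, 0.2072]
tcp_rot: [-165.8, 89.9, -175.6]
wrist_force: [0.8, -0.1, -5.0]
opening: 0.0488
```

```bash
python3 - <<'E'
import sys; sys.path.insert(0,'.')
from h import *
import pickle
o=sensors.get_obs(); im=vision.camera('wrist'); np.save('pics/w3.npy',im); pickle.dump(o,open('pics/o3.pkl','wb'))
big=cv2.resize(im,(800,600)); cv2.imwrite('pics/w3.png',big[:,:,::-1])
plan([.641,.188,.21],-9.8)
O=np.array([.562,.202,0]);a=np.radians(-9.8);ex=np.array([np.cos(a),np.sin(a),0]);ey=np.array([-np.sin(a),np.cos(a),0]);ez=np.array([0,0,1])
for y in (-74,74):
  for z in (97,75): print('cheek',y,z,proj('wrist',O+.08*ex+y/1e3*ey+z/1e3*ez,o)*[800/560,600/420])
E
```

```text
t 6.92 pos [ 0.5822 -0.0396  0.2075] heading -9.83 q [-3.9  9.3 12.2 93.  -0.  95.9] open 0.0488 F [-0.4 -0.3 -4.9]
turn rotvec [-0.03 -0.07  0.02] alt(180) turn 180.0 shift [ -2.5 234.2  19.2]
cheek -74 97 [[445.1516355  -42.91694154]]
cheek -74 75 [[441.82312923 -26.61782165]]
cheek 74 97 [[ 445.52099564 -360.11447927]]
cheek 74 75 [[ 442.9472405  -329.76610164]]
```

View pics/w3.png

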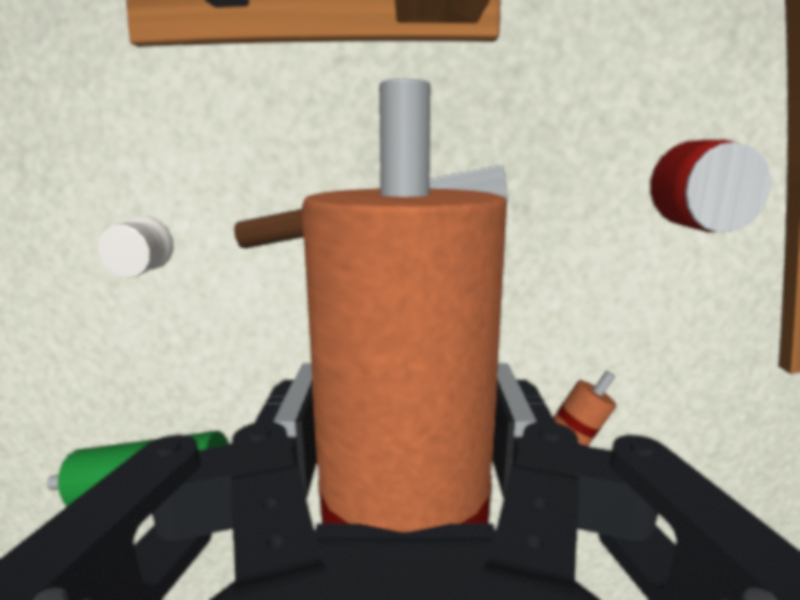

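Request:
carry_out:
  increments:
    - [0, 0, 0, 0, 40, 3, 40]
    - [0, 0, 0, 0, 40, 3, 40]
    - [0, 0, 0, 0, 20, 2, 40]
    - [0, 0, 0, 0, 0, 0, 40]
    - [0, 0, 0, 0, 0, 0, 40]

```text
time: 7.55
ee_pos: [0.6074, 0.0572, 0.2082]
tcp_rot: [-115.3, 90.0, -125.1]
wrist_force: [-0.3, 0.0, -4.4]
opening: 0.049
```

```bash
python3 - <<'E'
import sys; sys.path.insert(0,'.')
from h import *
import pickle
o=sensors.get_obs(); im=vision.camera('wrist'); np.save('pics/w4.npy',im); pickle.dump(o,open('pics/o4.pkl','wb'))
big=cv2.resize(im,(800,600)); cv2.imwrite('pics/w4.png',big[:,:,::-1])
plan([.641,.188,.21],-9.8)
O=np.array([.562,.202,0]);a=np.radians(-9.8);ex=np.array([np.cos(a),np.sin(a),0]);ey=np.array([-np.sin(a),np.cos(a),0]);ez=np.array([0,0,1])
for y in (-74,74):
  for z in (97,75): print('cheek',y,z,proj('wrist',O+.08*ex+y/1e3*ey+z/1e3*ez,o)*[800/560,600/420])
for x in (-120,120): print('corner',proj('wrist',O+x/1e3*ex-.09*ey+.012*ez,o)*[800/560,600/420])
E
```

```text
t 7.6 pos [0.6074 0.0571 0.2083] heading -9.86 q [  5.4  13.   16.6  93.6  -0.  105.2] open 0.049 F [ 0.8  0.2 -4. ]
turn rotvec [-0.06 -0.01  0.02] alt(180) turn 179.9 shift [ -1.7 134.7  10.8]
cheek -74 97 [[424.37734235 175.8095359 ]]
cheek -74 75 [[422.85456398 173.86617086]]
cheek 74 97 [[ 426.41109737 -156.26350789]]
cheek 74 75 [[ 424.61407235 -130.81121382]]
corner [[130.82196979 196.69266861]]
corner [[478.46361499 193.98325547]]
```

View pics/w4.png

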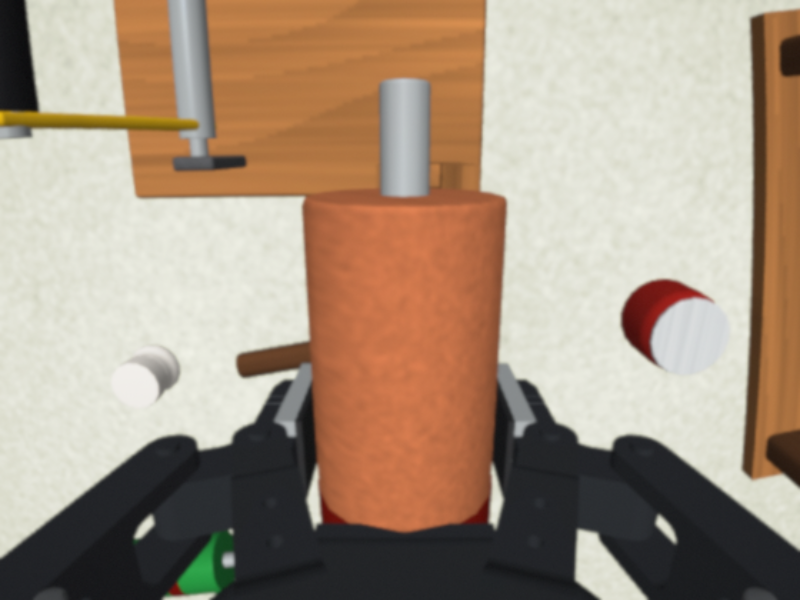

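Request:
carry_out:
  increments:
    - [0, 0, 0, 0, 30, 3, 40]
    - [0, 0, 0, 0, 40, 4, 40]
    - [0, 0, 0, 0, 40, 4, 40]
    - [0, 0, 0, 0, 25, 2, 40]
    - [0, 0, 0, 0, 0, 0, 40]
    - [0, 0, 0, 20, 0, 0, 40]
    - [0, 0, 0, 20, 0, 0, 40]
    - [0, 0, 0, 0, 0, 0, 40]
    - [0, 0, 0, 0, 0, 0, 40]

```text
time: 8.72
ee_pos: [0.6435, 0.1881, 0.1694]
tcp_rot: [17.7, 89.9, 7.9]
wrist_force: [-0.3, 0.7, -5.1]
opening: 0.0486
```

```bash
python3 - <<'E'
import sys; sys.path.insert(0,'.')
from h import *
import pickle
o=sensors.get_obs(); im=vision.camera('wrist'); np.save('pics/w5.npy',im); pickle.dump(o,open('pics/o5.pkl','wb'))
big=cv2.resize(im,(800,600)); cv2.imwrite('pics/w5.png',big[:,:,::-1])
plan([.643,.188,.17],-9.8)
s=vision.camera('scene'); a=cv2.resize(s[120:240,270:410],None,fx=5,fy=5,interpolation=cv2.INTER_CUBIC); cv2.imwrite('pics/s5.png',a[:,:,::-1])
O=np.array([.562,.202,0]);a=np.radians(-9.8);ex=np.array([np.cos(a),np.sin(a),0]);ey=np.array([-np.sin(a),np.cos(a),0]);ez=np.array([0,0,1])
for y in (67,74):
 for x in (72,88):
  for z in (97,69): print('cheek',x,y,z,proj('wrist',O+x/1e3*ex+y/1e3*ey+z/1e3*ez,o)*[800/560,600/420])
E
```

```text
t 8.78 pos [0.6437 0.1884 0.1697] heading -9.84 q [ 16.3  21.2  22.5  91.2  -0.  116.2] open 0.049 F [ 0.6  0.  -4. ]
turn rotvec [-0.04  0.09 -0.03] alt(180) turn 180.0 shift [-0.3 -0.5 -0.6]
cheek 72 67 97 [[377.31323135 166.37290418]]
cheek 72 67 69 [[380.4342383  164.68400505]]
cheek 88 67 97 [[415.12188952 166.29040037]]
cheek 88 67 69 [[413.90581158 164.61321663]]
cheek 72 74 97 [[377.06866275 149.32580387]]
cheek 72 74 69 [[380.24049525 149.59504586]]
cheek 88 74 97 [[415.18441326 149.23806924]]
cheek 88 74 69 [[413.95230444 149.52051513]]
```

View pics/w5.png

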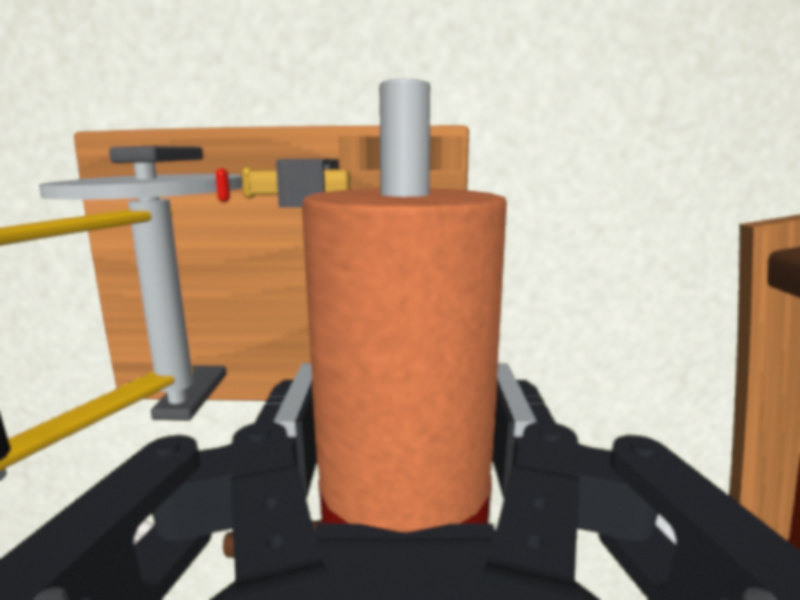

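View pics/s5.png

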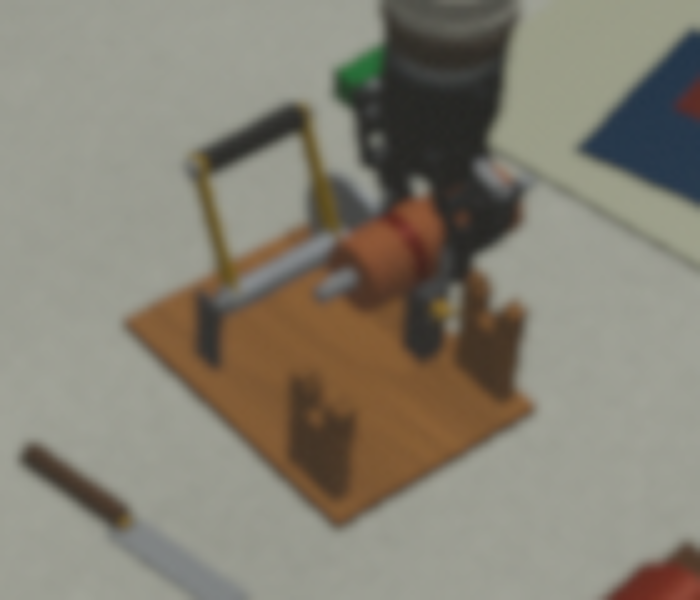

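```bash
python3 - <<'E'
import numpy as np,cv2
im=np.load('pics/w5.npy'); a=cv2.resize(im[80:140,225:340],None,fx=6.5,fy=6.5,interpolation=cv2.INTER_CUBIC); cv2.imwrite('pics/w5c.png',a[:,:,::-1])
for r in (92,96,100,105,110,115): print(r,im[r,230:335].astype(int).sum(1).tolist())
E
```

```text
92 [424, 423, 421, 424, 424, 421, 424, 424, 423, 424, 424, 424, 423, 425, 425, 426, 424, 422, 426, 422, 425, 425, 428, 425, 428, 426, 426, 428, 426, 428, 427, 429, 430, 429, 419, 403, 386, 402, 432, 454, 476, 494, 515, 532, 543, 556, 567, 577, 588, 601, 609, 617, 622, 617, 612, 602, 592, 586, 577, 571, 560, 549, 536, 518, 501, 485, 467, 447, 423, 387, 375, 400, 421, 430, 432, 432, 430, 430, 431, 431, 429, 429, 431, 432, 429, 434, 434, 434, 432, 432, 434, 432, 432, 434, 432, 423, 400, 411, 523, 664, 711, 717, 715, 707, 699]
96 [411, 412, 414, 415, 414, 410, 401, 383, 372, 374, 378, 382, 381, 385, 388, 390, 394, 394, 389, 385, 376, 359, 342, 335, 329, 321, 299, 285, 282, 285, 292, 293, 296, 298, 304, 315, 351, 395, 432, 453, 475, 494, 515, 529, 547, 555, 564, 577, 587, 601, 609, 619, 621, 617, 610, 603, 593, 585, 576, 570, 558, 549, 534, 519, 500, 480, 465, 446, 421, 379, 335, 310, 301, 300, 308, 314, 317, 317, 329, 355, 371, 378, 379, 383, 385, 388, 394, 392, 389, 387, 385, 379, 380, 391, 404, 404, 388, 415, 536, 661, 699, 702, 699, 694, 691]
100 [417, 417, 417, 414, 417, 414, 404, 38
[... 1377 characters left out ...]
 295, 285, 289, 296, 304, 308, 310, 326, 346, 365, 372, 375, 378, 381, 385, 388, 386, 382, 378, 378, 371, 378, 386, 399, 387, 377, 450, 588, 662, 681, 687, 696, 699, 699]
115 [186, 144, 123, 124, 125, 137, 189, 273, 338, 364, 371, 374, 375, 375, 383, 384, 387, 389, 388, 384, 377, 361, 343, 330, 326, 317, 301, 272, 259, 264, 264, 265, 270, 269, 273, 292, 329, 385, 425, 451, 472, 495, 515, 533, 545, 558, 569, 579, 592, 602, 612, 620, 623, 617, 611, 602, 594, 586, 581, 569, 560, 549, 533, 517, 497, 478, 463, 444, 410, 366, 324, 297, 286, 288, 295, 307, 308, 315, 331, 354, 367, 373, 380, 382, 385, 387, 392, 393, 384, 381, 375, 371, 376, 395, 398, 384, 383, 465, 598, 665, 678, 678, 681, 682, 686]
```

View pics/w5c.png

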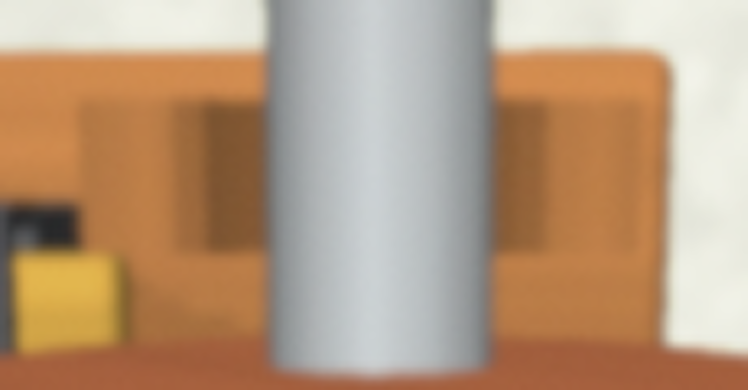

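```bash
python3 - <<'E'
import sys; sys.path.insert(0,'.')
from h import *
import pickle
o=pickle.load(open('pics/o5.pkl','rb'))
f=.7
P=plane('wrist',[(77*f,132*f),(467*f,126.5*f)],.012,o); d=P[1]-P[0]
print(P.round(4),np.linalg.norm(d),np.degrees(np.arctan2(d[1],d[0])))
o4=pickle.load(open('pics/o4.pkl','rb'))
P4=plane('wrist',[(137*f,196*f)],.012,o4);e=P[0]-P4[0];print('near-left',P4.round(4),np.linalg.norm(e),np.degrees(np.arctan2(e[1],e[0])))
s=plane('wrist',[(225+361/6.5,103)],.097,o); print('far slot',s)
# tool y line: where's shaft
M=R.from_euler('xyz',o['tcp_rot'],degrees=True).as_matrix()
v=s[0]-o['ee_pos']; print('slot in tool',(M.T@v*1000).round(1))
sh=plane('wrist',[(225+381/6.5,103)],o['ee_pos'][2]+.0195,o); print('shaft in tool',(M.T@(sh[0]-o['ee_pos'])*1000).round(1))
E
```

```text
[[0.4651 0.308  0.012 ]
 [0.6949 0.2676 0.012 ]] 0.23336497499364794 -9.953484894446795
near-left [[0.433  0.1333 0.012 ]] 0.17752701107356716 79.59069819803891
far slot [[0.65549881 0.2618187  0.097     ]]
slot in tool [72.4 74.6 -0.9]
shaft in tool [-19.5  73.8   0.9]
```

Request:
carry_out:
  increments:
    - [0, 0, 0, 15, 0, -2, 40]
    - [0, 0, 0, 25, 0, 0, 40]
    - [0, 0, 0, 20, 0, 0, 40]
    - [0, 0, 0, 0, 0, 0, 40]
    - [0, 0, 0, 0, 0, 0, 40]

```text
time: 9.45
ee_pos: [0.6419, 0.1895, 0.1098]
tcp_rot: [24.5, 89.9, 14.7]
wrist_force: [-0.2, 0.2, -4.6]
opening: 0.0489
```

```bash
python3 - <<'E'
import sys; sys.path.insert(0,'.')
from h import *
o=sensors.get_obs(); im=vision.camera('wrist')
print(o['ee_pos'].round(4),o['wrist_force'].round(1))
big=cv2.resize(im[60:160,200:370],(800,470),interpolation=cv2.INTER_CUBIC); cv2.imwrite('pics/w6.png',big[:,:,::-1])
E
```

```text
[0.6419 0.1895 0.1098] [-0.2  0.2 -4.6]
```

View pics/w6.png

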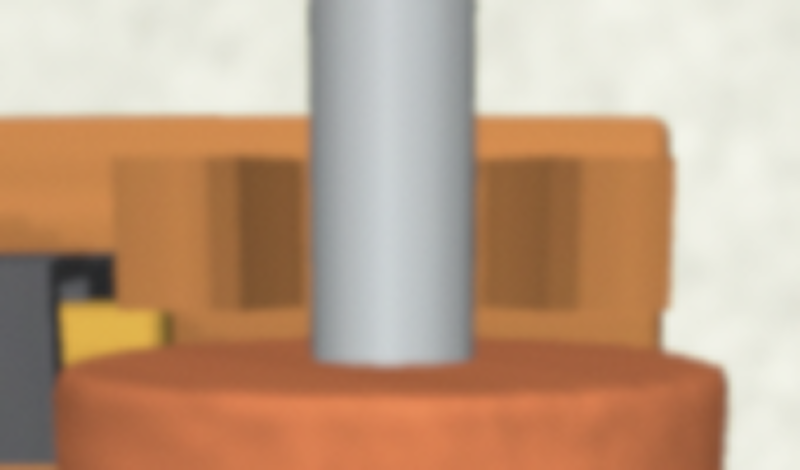

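Aligned: the shaft is centred at crop column 393, and the cheek and slot at 393–394. Lowering.

Request:
carry_out:
  increments:
    - [0, 0, 0, 10, 0, 0, 40]
    - [0, 0, 0, 10, 0, 0, 40]
    - [0, 0, 0, 10, 0, 0, 40]
    - [0, 0, 0, 6, 0, 0, 40]
    - [0, 0, 0, 4, 0, 0, 40]
    - [0, 0, 0, 4, 0, 0, 40]
    - [0, 0, 0, 0, 0, 0, 40]
    - [0, 0, 0, 0, 0, 0, 40]

```text
time: 10.5
ee_pos: [0.6415, 0.1894, 0.0646]
tcp_rot: [24.3, 90.0, 14.5]
wrist_force: [0.7, -0.0, -5.1]
opening: 0.0489
```

Request:
carry_out:
  increments:
    - [0, 0, 0, 3, 0, 0, 40]
    - [0, 0, 0, 2, 0, 0, 40]
    - [0, 0, 0, 1.5, 0, 0, 40]
    - [0, 0, 0, 0, 0, 0, 40]
    - [0, 0, 0, 0, 0, 0, 40]

```text
time: 11.12
ee_pos: [0.6414, 0.1894, 0.0579]
tcp_rot: [23.8, 90.0, 14.0]
wrist_force: [0.3, 0.4, -5.1]
opening: 0.0489
```

Request:
carry_out:
  increments:
    - [0, 0, 0, 1.5, 0, 0, 40]
    - [0, 0, 0, 0, 0, 0, 40]
    - [0, 0, 0, 0, 0, 0, 40]

```text
time: 11.5
ee_pos: [0.6414, 0.1894, 0.0563]
tcp_rot: [171.0, 90.0, 161.2]
wrist_force: [-0.1, -0.4, -5.3]
opening: 0.049
```

Request:
carry_out:
  increments:
    - [0, 0, 0, 1.5, 0, 0, 40]
    - [0, 0, 0, 0, 0, 0, 40]
    - [0, 0, 0, 0, 0, 0, 40]

```text
time: 11.88
ee_pos: [0.6413, 0.1894, 0.0548]
tcp_rot: [-136.0, 90.0, -145.8]
wrist_force: [-0.6, 0.0, -4.9]
opening: 0.0486
```

Request:
carry_out:
  increments:
    - [0, 0, 0, 1, 0, 0, 40]
    - [0, 0, 0, 0, 0, 0, 40]
    - [0, 0, 0, 0, 0, 0, 40]

```text
time: 12.25
ee_pos: [0.6415, 0.1894, 0.0544]
tcp_rot: [26.3, 90.0, 16.5]
wrist_force: [-2.1, -0.5, 2.4]
opening: 0.0489
```

Request:
carry_out:
  increments:
    - [0, 0, 0, 1, 0, 0, 40]
    - [0, 0, 0, 0, 0, 0, 40]
    - [0, 0, 0, 0, 0, 0, 40]

```text
time: 12.62
ee_pos: [0.6415, 0.1894, 0.0543]
tcp_rot: [28.0, 89.9, 18.2]
wrist_force: [-5.4, -1.2, 8.9]
opening: 0.0494
```

Request:
carry_out:
  increments:
    - [0, 0, 0, -1, 0, 0, 40]
    - [0, 0, 0, 0, 0, 0, 60]
    - [0, 0, 0, 0, 0, 0, 75]
    - [0, 0, 0, 0, 0, 0, 100]
    - [0, 0, 0, 0, 0, 0, 100]
    - [0, 0, 0, 0, 0, 0, 100]
    - [0, 0, 0, 0, 0, 0, 100]

```text
time: 13.5
ee_pos: [0.6414, 0.1894, 0.0537]
tcp_rot: [156.5, 90.0, 146.7]
wrist_force: [0.1, -0.0, 0.4]
opening: 0.0855
```

Request:
carry_out:
  increments:
    - [0, 0, 0, -10, 0, 0, 100]
    - [0, 0, 0, -20, 0, 0, 100]
    - [0, 0, 0, -35, 0, 0, 100]
    - [0, 0, 0, -40, 0, 0, 100]
    - [0, 0, 0, -40, 0, 0, 100]
    - [0, 0, 0, -15, 0, 0, 100]
    - [0, 0, 0, 0, 0, 0, 100]
    - [0, 0, 0, 0, 0, 0, 100]

```text
time: 14.5
ee_pos: [0.6412, 0.1893, 0.2134]
tcp_rot: [-156.1, 90.0, -165.9]
wrist_force: [0.5, -0.4, -0.2]
opening: 0.0854
```

```bash
python3 - <<'E'
import sys; sys.path.insert(0,'.')
from h import *
import pickle
o=sensors.get_obs(); im=vision.camera('wrist'); np.save('pics/w7.npy',im); pickle.dump(o,open('pics/o7.pkl','wb'))
big=cv2.resize(im,(800,600)); cv2.imwrite('pics/w7.png',big[:,:,::-1])
c=np.array([.6415,.1885,.075]);a=np.radians(-9.85);ex=np.array([np.cos(a),np.sin(a),0]);ey=np.array([-np.sin(a),np.cos(a),0])
print(proj('wrist',[c,c+.088*ey,c-.088*ey,c+.074*ey],o)/.7)
O=c-.08*ex; print('idler est',(O-.092*ex).round(4))
i=O-.092*ex; i[2]=.151
plan([i[0],i[1],.215],-9.85)
plan([i[0],i[1],.132],-9.85)
E
```

```text
[[404.35382708 281.00406725]
 [404.40851498 124.17910224]
 [404.30752963 413.83703433]
 [404.3992622  150.70630045]]
idler est [0.472  0.2179 0.075 ]
t 14.55 pos [0.6411 0.1893 0.213 ] heading -9.8 q [ 16.4  22.   28.3  96.4   0.  116.2] open 0.0855 F [ 0.4 -0.3 -0.1]
turn rotvec [ 0.05 -0.07  0.03] alt(180) turn -179.9 shift [  -2.    -0.7 -171.4]
t 14.55 pos [0.6411 0.1893 0.213 ] heading -9.8 q [ 16.4  22.   28.3  96.4   0.  116.2] open 0.0855 F [ 0.4 -0.3 -0.1]
turn rotvec [ 0.05 -0.07  0.03] alt(180) turn -179.9 shift [  81.    -0.7 -171.4]
```

View pics/w7.png

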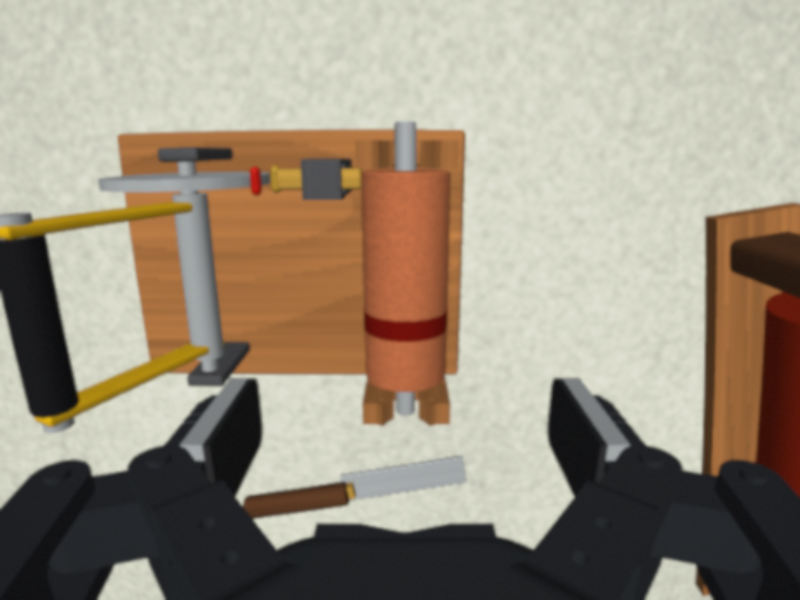

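Request:
carry_out:
  increments:
    - [0, 0, 0, 0, 0, -25, 100]
    - [0, 0, 0, 0, 0, -40, 100]
    - [0, 0, 0, 0, 0, -45, 100]
    - [0, 0, 0, 0, -1, -40, 100]
    - [0, 0, 0, 0, 0, -21, 100]
    - [0, 0, 0, 0, 0, 0, 100]
    - [0, 0, 0, 0, 0, 0, 100]

```text
time: 15.42
ee_pos: [0.4731, 0.2174, 0.2134]
tcp_rot: [-115.9, 90.0, -125.7]
wrist_force: [0.4, -0.1, -1.1]
opening: 0.0855
```

```bash
python3 - <<'E'
import sys; sys.path.insert(0,'.')
from h import *
o7=__import__('pickle').load(open('pics/o7.pkl','rb')); print(plane('wrist',[(22*.7,237*.7),(51*.7,410*.7)],.151,o7))
o=sensors.get_obs(); im=vision.camera('wrist')
big=cv2.resize(im,(800,600)); cv2.imwrite('pics/w8.png',big[:,:,::-1])
a=np.radians(-9.85);ey=np.array([-np.sin(a),np.cos(a),0]);i=np.array([.472,.2179,.151])
print(proj('wrist',[i,i+.042*ey,i-.042*ey],o)/.7)
plan([i[0],i[1],.132],-9.85)
E
```

```text
[[0.48269652 0.25684831 0.151     ]
 [0.46354558 0.17364852 0.151     ]]
[[400.286671   322.53340265]
 [400.09615358 227.18646825]
 [400.47623552 407.61919045]]
t 15.47 pos [0.4733 0.2173 0.2133] heading -9.81 q [ 24.7   0.6   3.6  93.   -0.  124.5] open 0.0854 F [-0.3 -0.6 -1. ]
turn rotvec [ 0.04 -0.02  0.02] alt(180) turn -180.0 shift [81.3  0.4 -1.4]
```

View pics/w8.png

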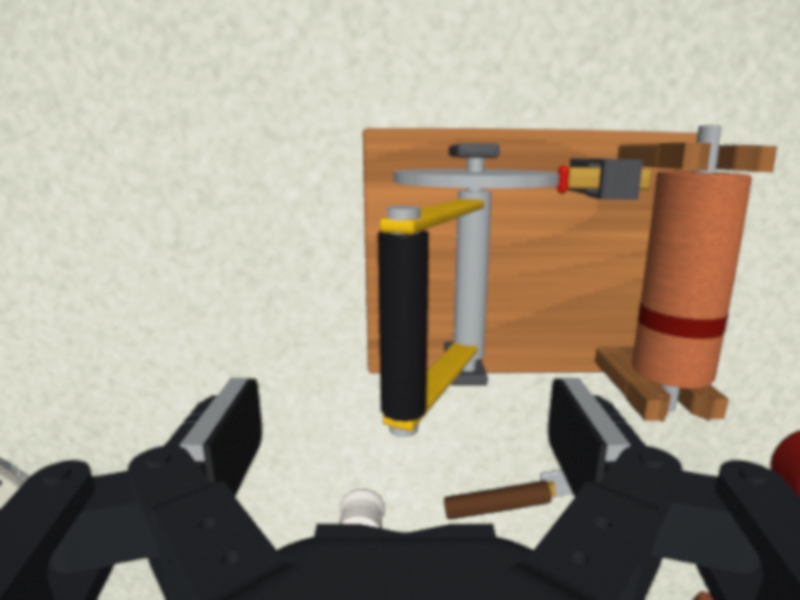

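Idler bar centred at column 403, row 322, between the open fingers. Descending around it and gripping.

Request:
carry_out:
  increments:
    - [0, 0, 0, 25, 0, 0, 100]
    - [0, 0, 0, 30, 0, 0, 100]
    - [0, 0, 0, 26, 0, 0, 100]
    - [0, 0, 0, 0, 0, 0, 60]
    - [0, 0, 0, 0, 0, 0, 15]
    - [0, 0, 0, 0, 0, 0, 15]
    - [0, 0, 0, 0, 0, 0, 15]
    - [0, 0, 0, 0, 0, 0, 15]
    - [0, 0, 0, 0, 0, 0, 15]
    - [0, 0, 0, 0, 0, 0, 15]
  squeeze: 40

```text
time: 16.73
ee_pos: [0.4726, 0.2178, 0.1338]
tcp_rot: [55.8, 89.9, 46.0]
wrist_force: [-4.6, 0.9, 6.3]
opening: 0.0208
```

Request:
carry_out:
  increments:
    - [0, 0, 0, -2, 0, 4.6, 15]
    - [0, 0, 0, -1.7, 0, 4.7, 15]
    - [0, 0, 0, -1.5, 0, 4.8, 15]
    - [0, 0, 0, -1.3, 0, 4.8, 15]
    - [0, 0, 0, -1, 0, 4.9, 15]
    - [0, 0, 0, -0.8, 0, 4.9, 15]
    - [0, 0, 0, -0.5, 0, 5, 15]
    - [0, 0, 0, -0.3, 0, 5, 15]
    - [0, 0, 0, 0, 0, 0, 15]

```text
time: 17.85
ee_pos: [0.5092, 0.2116, 0.1433]
tcp_rot: [151.0, 89.8, 141.3]
wrist_force: [-11.8, 1.5, 13.2]
opening: 0.0207
```

Request:
carry_out:
  increments:
    - [0, 0, 0, 0, 0, 5, 15]
    - [0, 0, 0, 0.2, 0, 5, 15]
    - [0, 0, 0, 0.5, 0, 5, 15]
    - [0, 0, 0, 0.7, 0, 5, 15]
    - [0, 0, 0, 0.8, 0, 4, 15]
    - [0, 0, 0, 0, 0, 0, 15]
    - [0, 0, 0, 0, 0, 0, 15]
    - [0, 0, 0, 0, 0, 0, 15]
    - [0, 0, 0, 0, 0, 0, 15]

```text
time: 18.98
ee_pos: [0.5332, 0.2074, 0.1407]
tcp_rot: [150.0, 89.9, 140.3]
wrist_force: [-9.8, 2.0, 7.0]
opening: 0.0208
```

```bash
python3 - <<'E'
import sys; sys.path.insert(0,'.')
from h import *
o=sensors.get_obs(); im=vision.camera('wrist')
big=cv2.resize(im,(800,600)); cv2.imwrite('pics/w9.png',big[:,:,::-1])
s=vision.camera('scene'); a=cv2.resize(s[120:240,270:410],None,fx=5,fy=5,interpolation=cv2.INTER_CUBIC); cv2.imwrite('pics/s9.png',a[:,:,::-1])
a=np.radians(-9.85);ex=np.array([np.cos(a),np.sin(a)])
O=np.array([.6415,.1885])-.08*ex
d=(o['ee_pos'][:2]-O)@ex; print(o['time'],o['ee_pos'],'x stand mm',d*1000,'q est',.43+np.arcsin((d*1000+50)/100),o['wrist_force'],o['opening'])
E
```

```text
18.975 [0.53322059 0.20742363 0.14065657] x stand mm -29.92051682098094 q est 0.6321692098544333 [-9.79907879  1.95601364  7.04850176] 0.02083479153964518
```

View pics/w9.png

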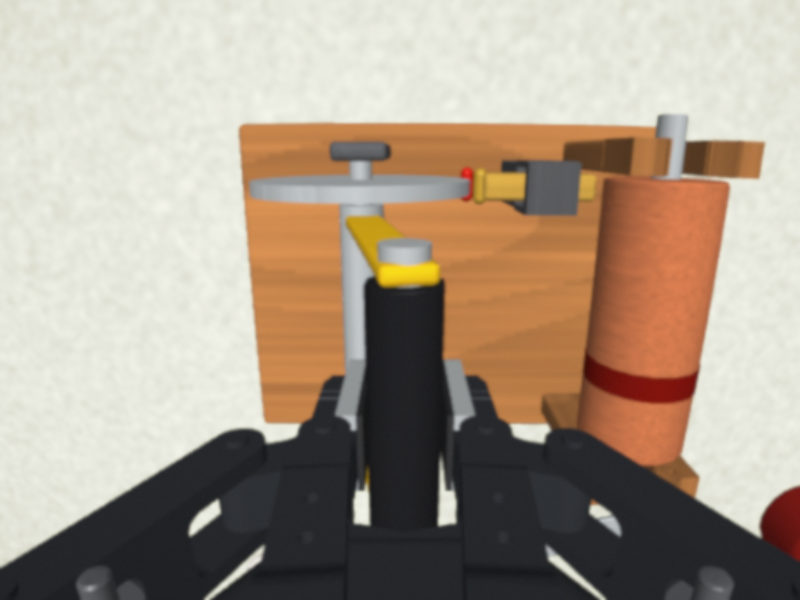

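View pics/s9.png

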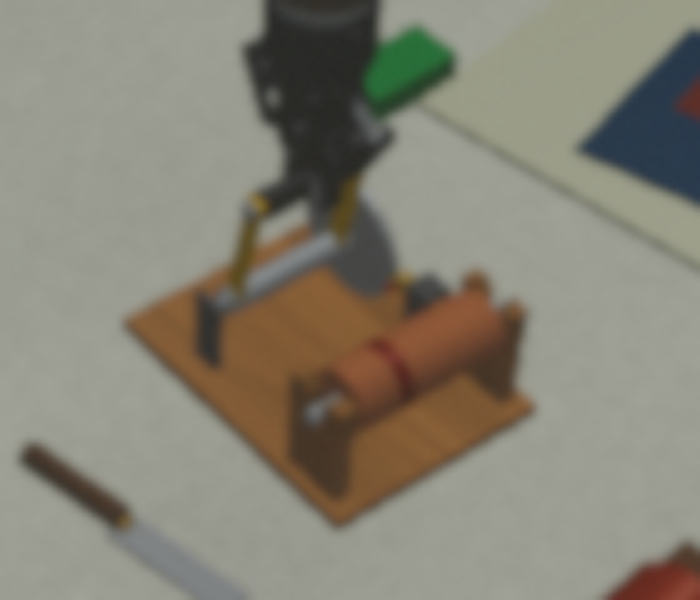

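```bash
python3 - <<'E'
from workcell import sensors, job_done
o=sensors.get_obs(); print(o['time'],o['ee_pos'],o['wrist_force'],o['opening'],abs(o['qd']).max())
print(job_done())
E
```

```text
19.075 [0.53320695 0.20741242 0.14069483] [-10.70938105   2.52729829   8.53993426] 0.020780894477240904 0.0723597664530682
the job is handed in; nothing more can be done
None
```

I moved the roller from the drying rest to the washing stand's cradle and let go. I then gripped the black idler, swung the tensioner arm past its click and handed the job in at 19.1 s, still holding it. No verdict came back.

- **Roller:** I lowered it until the wrist force went from hanging to supported, with the roller axis at about 75 mm by its grasp offset. After I let go and lifted clear, a wrist picture showed the far shaft end within 1–2 pixels of where a seated roller should be, and the near end looked right by eye.
- **Tensioner:** the estimate from the tool position is about 0.63 rad, against the 0.52 needed. The wrist force of about 11 N fits the spring pushing back, and the gripper is closed at 20.8 mm on the 22 mm bar.
- **Arm at hand-in:** it was standing still, with joint speeds below 0.1 degrees/s.
- **Bystanders:** I never touched them and kept every move clear of them, but I did not measure them again at the end.

None of the checks I made failed. The wrist view put the stand about 2 mm from my first top-view estimate, so I corrected the cradle position by that before lowering.

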